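Fit the inspection cover of an exercise bike's belt guard with its push rivets

ROBOT

A 7-joint arm with a two-finger parallel gripper is mounted at the origin on the work surface. World frame = base frame: x ahead of the robot, y to its left, z up, the work surface at z = 0. Lengths are in m, angles in rad, forces in N, time in s.
With the tool pointing down it reaches from about 0.425 to 0.875 m from the base axis. Payload 4.7 kg.
Tool frame: the origin (TCP) lies midway between the tips of the shut fingers; the grasp point (between the pads) lies 19 mm behind it; z points along the fingers, y is the line along which they close (so a half turn about z gives the same grasp; the last joint's range is limited). The gripper opens to 87 mm and grips with 3 to 60 N. Pads are 19 mm wide; open, the fingers measure 117 mm over their backs; the gripper's body (75 mm by 190 mm) begins 51 mm behind the grasp point.
Start: joints at [1.182, 0.321, -0.07, 1.45, 0.023, 1.371, -0.057], TCP at [0.255, -0.598, 0.195] pointing down, gripper open.
Joint ranges: [-2.86, 2.86], [-0.3, 2.09], [-1.38, 1.24], [0.06, 2.45], [-1.56, 4.7], [0.09, 2.05], [-2.69, 2.69]. Speed limits (rad/s): [2.57, 2.57, 3.14, 3.14, 3.14, 3.14, 3.14].

INTERFACE

Orientations are given as a rotation vector (axis times angle).
In Python, from bench import ctrl gives the robot as it stands. The module is installed in compiled form; this text tells all that it offers.
- The arm moves only by the shell command python3 -m handwheel 'ROWS' [FORCE]. ROWS is JSON, a list of rows, each a list of 7 numbers: the finger opening in m, from 0 to 0.087, then the shift along the tool's x, y, z in m, then the turn, a rotation vector about the tool's x, y, z in degrees. A call has 1 to 12 rows; each row shifts and turns the commanded pose from where the row before left it, along the tool's axes as they then stand; what a row does not reach is not made up. A row lasts 1/8 s, in which the tool goes at most 62.5 mm and 10.7 degrees, less where a joint would pass 70% of its speed; a pose out of reach is approached as far as the arm can. A call is refused whole if a number of a shift passes 0.0625 or a number of a turn 10.7, either way. A call with a gripper value outside its range is refused whole. The fingers move at their own pace and stop on an object; FORCE is the grip in N (left out, the last holds). Time passes only in rows, so rows that do not move let the fingers close. It gives the time, the measured TCP pose, the force, the opening and the grip force at its end, in the units of the state.
- ctrl.get_state(): the state, without advancing time (a new reading comes with each control period).
- ctrl.get_image(name): name is "side" or "top"; returns (picture, depth): 384x512x3 uint8, blue, green, red; 384x512 float32, m along the optical axis (not along the pixel's ray), 0 where there is no reading.
- ctrl.camera_info(name): a dict with "intrinsics" (3x3 intrinsics, pixels), "D" ([k1, k2, p1, p2, k3] as OpenCV has them; the pictures are not rectified), "R" (3x3) and "t" (3): a world point X has camera coordinates R X + t. Camera axes: x right, y down, z forward; pixel columns grow to the right and rows downward; lengths in m; the calibration is good to about 2 mm. A picture is of the moment at which its call begins. camera_info takes no time and is no camera call.
- ctrl.close_job(): hands the job in; it is judged then, once.
The state is a dict: "time": time; "joint_positions": joint angles; "qd": joint speeds; "joint_torque": joint torques, N m; "position": TCP position; "tool_rot": TCP orientation; "ft_force": force on the tool from outside, world axes, zero at the start; "torque": the same for the moment, N m; "grip_width": opening from 0.0 (shut) to 1.0 (fully open); "grip_force": force on a finger pad.
Only numpy, scipy, OpenCV 4.12 (cv2) and the standard library are available. Lean on these libraries where they do the work, as an engineer would, in place of code of your own. Each camera call takes 0.05 s, during which the arm holds its last target. There are 200 camera calls.

TASK

Put the loose inspection cover back over the opening in the face of the belt guard, so that its two plastic rivets go down into their holes and the cover lies fully home; then push the center pin of each rivet down flush with its head to lock the cover. The guard's face is thin and springy plastic, so feel for each step and do not lean on it hard, and leave the other things on the bench alone.

Things in the scene. Friction and masses are not known exactly. Their poses are not given: they have to be found in the camera images.
- cover: Loose grey plastic inspection cover, plate 150 x 70 x 3 mm, 0.16 kg. Origin: centre of the plate's underside; x along its length, z up. Grip rib in its middle: 50 mm along x, 12 mm thick in y, top at z = 29 mm. A collar 84 x 44 mm hangs 16 mm below the plate; the cover stands on it on the bench. A captive push rivet at x = +60 and at x = -60 mm. Fits either way round.
- opening (a point): Centre of the 92 x 52 mm opening in the guard's face, at the level of the face's top, 50 mm above the bench; x along the line of the two rivet holes, z up. The face is 4 mm thick and springs down a little under a push; more than 25 N on it cracks it.
- hole_a (a point): Mouth centre of the round rivet hole (11 mm) in the guard's face at x = +60 mm from the opening's centre.
- hole_b (a point): Mouth centre of the round rivet hole (11 mm) in the guard's face at x = -60 mm from the opening's centre.
- guard: Belt guard: long black shell with two round ends, 610 mm long, 230 mm wide at the bigger end, lying face up, fixed. Origin on the bench below the opening's centre, x along its length towards the smaller end.
- pin_a (a joint): Travel of the center pin of the rivet at the cover's x = +60 mm: 0 = up (its 12 mm wide head stands 8 mm proud of the rivet's head), 0.008 m = flush. It slides stiffly, with a steady resistance of about 12 N, stays where it is left, and stops dead at flush.
- pin_b (a joint): The same for the rivet at the cover's x = -60 mm.
- pin_a_top (a point): Centre of the top of the center pin of the black rivet at the cover's x = +60 mm. Rivet: head 22 mm across, its top 6 mm above the cover's origin; the pin's top is 14 mm above the origin when up. Shank 9.2 mm thick, 7.2 mm at the tip, reaching 15 mm below the origin; its legs spread below the guard's face as the pin goes down.
- pin_b_top (a point): The same for the rivet at the cover's x = -60 mm.
- spanner: Bystander: steel spanner 200 mm long, lying flat.
- spray: Bystander: grey spray can, 52 mm across, 150 mm tall, standing.
- pedal: Bystander: black bike pedal, 92 x 62 mm, 24 mm high, lying flat.
There are look-alikes about, which are no part of the job. Leave any turquoise look-alike of the cover alone.

How it is judged:
By the outcome, as a careful person would: the job done as asked, in the order asked, and still so for the second after the job is handed in, with the robot touching nothing.
It also fails if it takes over 61 s, if anything falls off the work surface, if the arm or the gripper's body presses on something with over 40 N, if the wrist force passes 120 N, or if a joint passes its speed limit or range.

## Working session

There is one attempt and no reset: what is moved stays moved. The work goes in short steps, Python scripts to look and compute and a shell command to move; the robot and the scene stay as the last step left them, time stands still between calls to the robot, and variables do not carry over. Pictures are saved under pics/ and viewed, at most 10 in all, crops included, and the job is handed in when it is done.

```bash
mkdir -p pics; cat > h.py <<'E'
import numpy as np, cv2
from bench import ctrl
def grab(n,save=None):
    im,d=ctrl.get_image(n); 
    if save: cv2.imwrite('pics/'+save,im); np.save('pics/'+save+'.npy',d)
    return im,d
def ray(n,uv):
    c=ctrl.camera_info(n);K=np.array(c['intrinsics']);R=np.array(c['R']);t=np.array(c['t'])
    p=cv2.undistortPoints(np.array([[uv]],float),K,np.array(c['D'],float))[0,0]
    return -R.T@t, R.T@np.array([p[0],p[1],1.])
def atz(n,uv,z):
    o,d=ray(n,uv); return o+d*(z-o[2])/d[2]
def atd(n,uv,dep):
    o,d=ray(n,uv); return o+d*dep
def tri(uv1,uv2):
    A=np.zeros((3,3));b=np.zeros(3);L=[]
    for n,uv in(('side',uv1),('top',uv2)):
        o,d=ray(n,uv);d=d/np.linalg.norm(d);P=np.eye(3)-np.outer(d,d);A+=P;b+=P@o;L.append((P,o))
    x=np.linalg.solve(A,b);return x,[np.linalg.norm(P@(x-o)) for P,o in L]
E
python3 - <<'E'
from h import *
np.set_printoptions(precision=4,suppress=True)
a,_=grab('side','s0.png');b,_=grab('top','t0.png')
for n in('side','top'):
    c=ctrl.camera_info(n);print(n,c['intrinsics'],c['R'],-np.array(c['R']).T@np.array(c['t']))
s=ctrl.get_state();print(s)
E
```

```text
side [[500.0786   0.     254.2395]
 [  0.     500.0786 188.5145]
 [  0.       0.       1.    ]] [[-0.9233 -0.384  -0.0053]
 [-0.2414  0.5909 -0.7698]
 [ 0.2987 -0.7095 -0.6383]] [0.1145 1.0584 1.0208]
top [[403.4968   0.     257.5319]
 [  0.     403.4968 191.5488]
 [  0.       0.       1.    ]] [[-0.1119 -0.9937 -0.006 ]
 [-0.9711  0.1106 -0.2117]
 [ 0.211  -0.0179 -0.9773]] [ 0.2887 -0.008   1.433 ]
{'time': 0.1, 'joint_positions': array([ 1.1821,  0.3218, -0.0701,  1.4515,  0.0226,  1.3708, -0.0569]), 'qd': array([ 0.0009, -0.0009,  0.0003, -0.0038, -0.0002,  0.0014, -0.0006]), 'joint_torque': array([ -0.0008, -49.2575,  -0.4062, -31.34  ,  -0.0641,   0.0395,
         0.0001]), 'position': array([ 0.2545, -0.5975,  0.1938]), 'tool_rot': array([-3.0765, -0.6282,  0.0007]), 'ft_force': array([-0.0802, -0.2223,  0.2687]), 'torque': array([0.0062, 0.0283, 0.0001]), 'grip_force': 0.0, 'grip_width': 0.9980854957822225}
```

View pics/s0.png

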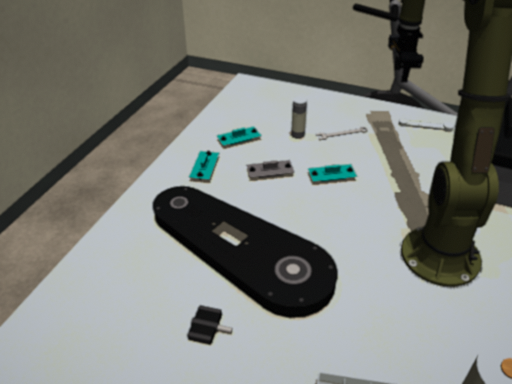

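View pics/t0.png

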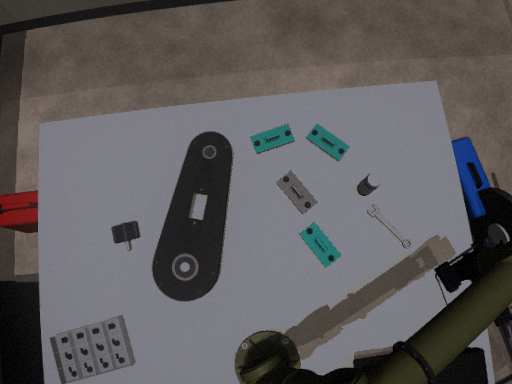

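The grey cover is at side (270,169) / top (297,192). The opening is at side (230,234) / top (199,206). Candidates for the cover are grey at top (297,192), and turquoise at (272,138), (328,142) and (320,244). I choose the grey one and check it in a close crop.

```bash
python3 - <<'E'
from h import *
s=cv2.imread('pics/s0.png');t=cv2.imread('pics/t0.png')
def c(i,x,y):return cv2.resize(i[y:y+46,x:x+64],None,fx=6.2,fy=6.2,interpolation=cv2.INTER_CUBIC)
p=np.vstack([np.hstack([c(s,240,146),c(t,265,168)]),np.hstack([c(s,198,212),c(t,167,183)])])
p=np.clip(p.astype(float)*1.6,0,255).astype('uint8')
cv2.imwrite('pics/c0.png',p);print(p.shape)
E
```

```text
(570, 794, 3)
```

View pics/c0.png

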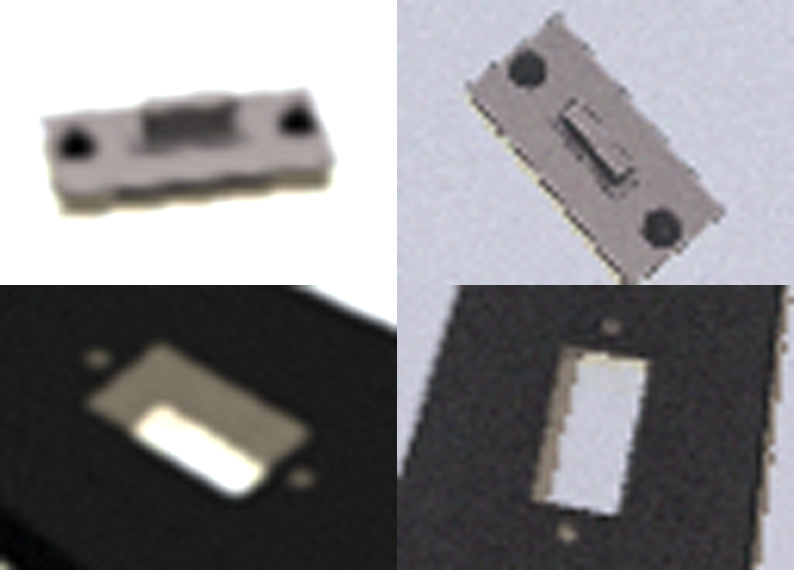

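The crop shows a grey plate with a rib and two black rivets, so the choice is right. In the guard the opening and both small holes are clear.

```bash
python3 - <<'E'
from h import *
np.set_printoptions(precision=4,suppress=True)
f=lambda x0,y0,x,y:(x0+(x+.5)/6.2-.5,y0+(y+.5)/6.2-.5)
S=dict(r1=f(240,146,77,143),r2=f(240,146,298,118),h1=f(198,212,97,72),h2=f(198,212,302,193))
T=dict(r1=f(265,168,131,69),r2=f(265,168,264,229),h1=f(167,183,215,42),h2=f(167,183,171,248))
ds=np.load('pics/s0.png.npy');dt=np.load('pics/t0.png.npy')
# pairing check
for a in('r1','r2'):
  for b in('r1','r2'):print(a,b,*tri(S[a],T[b]))
for a in('h1','h2'):
  for b in('h1','h2'):print(a,b,*tri(S[a],T[b]))
for n,D,P in(('side',ds,S),('top',dt,T)):
  for k,uv in P.items():
    u,v=int(round(uv[0])),int(round(uv[1]));print(n,k,uv,atd(n,uv,np.median(D[v-1:v+2,u-1:u+2])),atz(n,uv,.05 if k[0]=='h' else .026))
# cover rect from top colour: plate top
im=cv2.imread('pics/t0.png').astype(int)
m=np.zeros(dt.shape,'uint8')
for v in range(160,225):
  for u in range(260,330):
    X=atd('top',(u,v),dt[v,u]); m[v,u]=X[2]>.011
pts=np.argwhere(m)[:,::-1].astype('float32');r=cv2.minAreaRect(pts);print(r,atz('top',r[0],.019))
q=[atz('top',p,.019) for p in cv2.boxPoints(r)];print(np.array(q))
n,l,st,ce=cv2.connectedComponentsWithStats(m);print(st)
# rib pts
H=np.array([atd('top',(u,v),dt[v,u]) for v in range(178,205) for u in range(283,315)]);h=H[(H[:,2]>.037)];print(len(h),h.mean(0),h.max(0),np.median(H[(H[:,2]<.03)&(H[:,2]>.012)][:,2]))
E
```

```text
r1 r1 [ 0.6274 -0.1399  0.025 ] [np.float64(0.0008195030758482904), np.float64(0.0008195030758483531)]
r1 r2 [ 0.5871 -0.1919 -0.0103] [np.float64(0.057258323106620046), np.float64(0.0572583231066201)]
r2 r1 [ 0.5596 -0.141   0.0811] [np.float64(0.05404230621479479), np.float64(0.05404230621479462)]
r2 r2 [ 0.5256 -0.2035  0.026 ] [np.float64(0.000230585394085511), np.float64(0.0002305853940853405)]
h1 h1 [0.6177 0.1629 0.0488] [np.float64(0.00017449497681126992), np.float64(0.00017449497681143558)]
h1 h2 [0.5405 0.2059 0.1027] [np.float64(0.0477995240533743), np.float64(0.047799524053374565)]
h2 h1 [0.5735 0.1582 0.0084] [np.float64(0.05317785110036107), np.float64(0.053177851100361426)]
h2 h2 [0.5023 0.1973 0.0485] [np.float64(0.0007999834025989686), np.float64(0.0007999834025990735)]
side r1 (252.0, 168.6451612903226) [ 0.626  -0.1386  0.0261] [ 0.626  -0.1387  0.026 ]
side r2 (287.64516129032256, 164.61290322580646) [ 0.5259 -0.2052  0.0247] [ 0.5253 -0.2035  0.026 ]
side h1 (213.2258064516129, 223.19354838709677) [0.6227 0.1537 0.0388] [0.6169 0.164  0.05  ]
side h2 (246.29032258064515, 242.70967741935485) [0.5198 0.1562 0.0022] [0.5008 0.1986 0.05  ]
top r1 (285.7096774193548, 178.70967741935485) [ 0.6276 -0.1395  0.0274] [ 0.628  -0.1397  0.026 ]
top r2 (307.1612903225806, 204.51612903225805) [ 0.5251 -0.2029  0.0302] [ 0.5258 -0.2035  0.026 ]
top h1 (201.25806451612902, 189.3548387096774) [0.6294 0.1689 0.0006] [0.6176 0.1628 0.05  ]
top h2 (194.16129032258064, 222.5806451612903) [0.5104 0.2046 0.0008] [0.5028 0.1973 0.05  ]Traceback (most recent call last):
  File "<stdin>", line 20, in <module>
  File "h.py", line 14, in atd
    o,d=ray(n,uv); return o+d*dep
        ~~~^^^^^^
  File "h.py", line 8, in ray
    c=ctrl.camera_info(n);K=np.array(c['intrinsics']);R=np.array(c['R']);t=np.array(c['t'])
ValueError: time passes only in moves, steps and waits
```

Measured cover: centre (0.5764, -0.1715), yaw 32.2°. Rivet spacing is 120.1 mm and rivet heads stand at z≈0.025. Measured opening: centre (0.560, 0.1804), yaw -16.7°, hole spacing 120.0 mm, face at z≈0.0487. I travel above the cover first.

```bash
cat > rel.py <<'E'
# usage: rel.py x y z yaw(deg of tool x): remaining motion in tool axes
import sys,numpy as np
from scipy.spatial.transform import Rotation as Ro
from bench import ctrl
s=ctrl.get_state();R=Ro.from_rotvec(s['tool_rot']).as_matrix()
x,y,z,a=map(float,sys.argv[1:]);c,q=np.cos(np.radians(a)),np.sin(np.radians(a))
G=np.array([[c,q,0],[q,-c,0],[0,0,-1.]])
np.set_printoptions(precision=2,suppress=True)
print('t',round(s['time'],2),'pos mm',1000*s['position'],'F',s['ft_force'],'M',s['torque'],'grip',s['grip_width']*87,s['grip_force'])
print('shift mm',1000*R.T@(np.array([x,y,z])-s['position']),'turn deg',np.degrees(Ro.from_matrix(R.T@G).as_rotvec()),'q',s['joint_positions'])
E
python3 -m handwheel '[[0.05,0.0386,-0.0221,0,0,0,0],[0.05,0.0386,-0.0221,0,0,0,0],[0.05,0.0386,-0.0221,0,0,0,0],[0.05,0.0386,-0.0221,0,0,0,0],[0.05,0.0386,-0.0221,0,0,0,0],[0.05,0.0386,-0.0221,0,0,0,0],[0.05,0.0386,-0.0221,0,0,0,0],[0.05,0.0386,-0.0221,0,0,0,0],[0.05,0.0386,-0.0221,0,0,0,0],[0.05,0.0386,-0.0221,0,0,0,0],[0.05,0.0386,-0.0221,0,0,0,0],[0.05,0.0386,-0.0221,0,0,0,0]]' 20; python3 rel.py .5764 -.1715 .09 32.2
```

```text
time: 1.6
position: [0.5774, -0.1713, 0.1943]
tool_rot: [-3.078, -0.628, 0.001]
ft_force: [0.2, 0.0, 0.1]
grip_width: 0.572
grip_force: 0.0
t 1.6 pos mm [ 577.36 -171.31  194.31] F [0.21 0.02 0.11] M [ 0.   -0.04 -0.05] grip 49.7533299285072 0.0
shift mm [ -0.88  -0.18 104.31] turn deg [-0.02  0.04 -9.13] q [ 0.59  0.25 -0.41  1.56  0.1   1.35 -1.  ]
```

```bash
python3 -m handwheel '[[0.05,0,0,0.03,0,0,-9.1],[0.05,-0.001,0,0.04,0,0,0],[0.05,0,0,0.034,0,0,0],[0.05,0,0,0,0,0,0]]'; python3 - <<'E'
from h import *
a,_=grab('side','s1.png');b,_=grab('top','t1.png')
def c(i,x,y):return cv2.resize(i[y:y+60,x:x+64],None,fx=6.2,fy=6.2,interpolation=cv2.INTER_CUBIC)
cv2.imwrite('pics/c1.png',np.clip(np.hstack([c(a,240,136),c(b,265,160)])*1.4,0,255).astype('uint8'))
E
python3 rel.py .5764 -.1715 .024 32.2
```

```text
time: 2.1
position: [0.5733, -0.1724, 0.0875]
tool_rot: [-3.015, -0.87, 0.009]
ft_force: [0.2, -0.4, 0.5]
grip_width: 0.573
grip_force: 0.0
t 2.2 pos mm [ 576.48 -173.     91.43] F [-0.48  0.43  0.56] M [-0.   -0.03 -0.04] grip 49.26476534499632 0.0
shift mm [ 0.7  -1.33 67.43] turn deg [ 0.01 -0.02 -0.02] q [ 0.6   0.32 -0.42  1.69  0.14  1.16 -0.87]
```

View pics/c1.png

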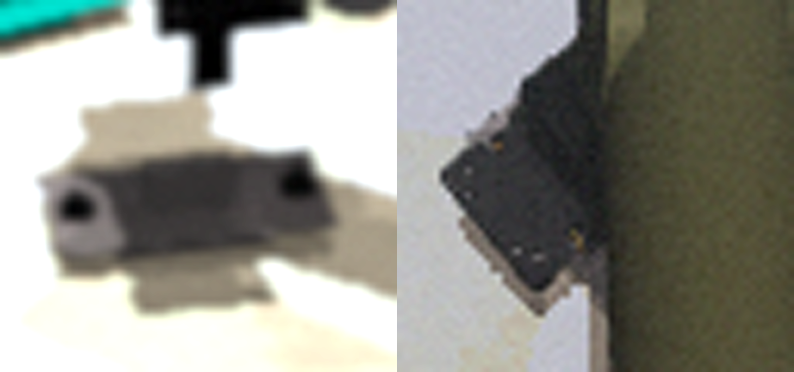

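The fingers are above the rib and in line with it; the cover at side (252..287, 168) hasn't moved. I descend and watch the force.

```bash
python3 -m handwheel '[[0.05,0.0007,-0.0013,0.03,0,0,0],[0.05,0,0,0.025,0,0,0],[0.05,0,0,0.008,0,0,0],[0.05,0,0,0.004,0,0,0],[0.05,0,0,0,0,0,0],[0.05,0,0,0,0,0,0]]'; python3 rel.py .5764 -.1715 .024 32.2
```

```text
time: 2.95
position: [0.5768, -0.1718, 0.0248]
tool_rot: [3.018, 0.87, 0.002]
ft_force: [0.3, 0.7, -0.4]
grip_width: 0.575
grip_force: 0.0
t 2.95 pos mm [ 576.8  -171.75   24.83] F [ 0.28  0.66 -0.42] M [ 0.   -0.01  0.  ] grip 49.98823336547392 0.0
shift mm [-0.2  -0.43  0.83] turn deg [ 0.08 -0.06 -0.03] q [ 0.59  0.39 -0.41  1.75  0.18  1.04 -0.9 ]
```

Now I close the fingers.

```bash
python3 -m handwheel '[[0.0,0,0,0,0,0,0],[0.0,0,0,0,0,0,0],[0,0,0,0,0,0,0],[0,0,0,0,0,0,0],[0,0,0,0,0,0,0]]' 30; python3 rel.py .5764 -.1715 .024 32.2;python3 -m handwheel '[[0,0,0,-0.02,0,0,0],[0,0,0,-0.05,0,0,0],[0,0,0,-0.05,0,0,0],[0,0,0,0,0,0,0],[0,0,0,0,0,0,0]]'; python3 rel.py .56 .1804 .145 163.3
```

```text
time: 3.58
position: [0.576, -0.1715, 0.0237]
tool_rot: [-3.019, -0.871, 0.0]
ft_force: [-0.8, -0.2, 0.6]
grip_width: 0.091
grip_force: 0.0
t 3.58 pos mm [ 575.97 -171.5    23.7 ] F [-0.77 -0.23  0.63] M [ 0.04 -0.05  0.06] grip 7.899840694462595 0.0
shift mm [ 0.36  0.23 -0.3 ] turn deg [-0.    0.   -0.02] q [ 0.59  0.39 -0.41  1.75  0.18  1.04 -0.9 ]
time: 4.2
position: [0.576, -0.1716, 0.1445]
tool_rot: [3.018, 0.871, 0.001]
ft_force: [-0.4, 0.3, 0.2]
grip_width: 0.009
grip_force: 0.0
t 4.2 pos mm [ 575.95 -171.57  144.46] F [-0.39  0.33  0.17] M [-0.03 -0.   -0.02] grip 0.760749816681531 0.0
shift mm [ 173.97 -306.39   -0.77] turn deg [   0.04    0.05 -131.12] q [ 0.61  0.27 -0.43  1.63  0.12  1.26 -0.85]
```

The fingers passed below 12 mm, so they missed the rib. I look again.

```bash
python3 - <<'E'
from h import *
a,_=grab('side','s2.png');b,_=grab('top','t2.png')
def c(i,x,y):return cv2.resize(i[y:y+90,x:x+64],None,fx=6.2,fy=6.2,interpolation=cv2.INTER_CUBIC)
cv2.imwrite('pics/c2.png',np.clip(np.hstack([c(a,240,106),c(b,265,150)])*1.4,0,255).astype('uint8'))
E
```

```text
(no output)
```

View pics/c2.png

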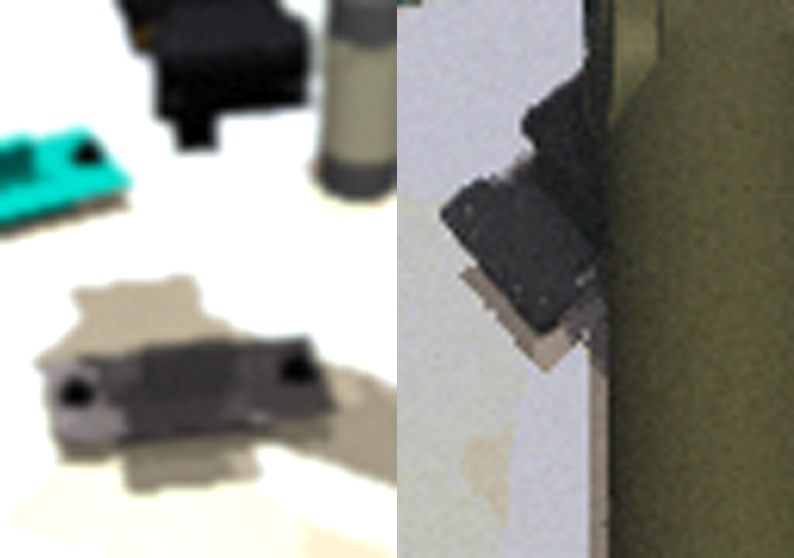

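```bash
python3 - <<'E'
from h import *
np.set_printoptions(precision=4,suppress=True)
ctrl.get_image('side')
def pr(n,X):
    c=ctrl.camera_info(n);return cv2.projectPoints(np.array([X],float),cv2.Rodrigues(np.array(c['R']))[0],np.array(c['t']),np.array(c['intrinsics']),np.array(c['D'],float))[0].ravel()
for z in(.1445,.1635,.2145): print(z,pr('side',(.576,-.1716,z)),pr('top',(.576,-.1716,z)))
d=np.load('pics/s2.png.npy')
o={}
for v in range(112,134,2):
    row=[]
    for u in range(262,290,2):
        row.append(atd('side',(u,v),d[v,u]).round(3)) if d[v,u]<1.6 else None
    near=[r for r in row if r[2]>.1]
    if near:print(v,near[0],near[len(near)//2],near[-1],len(near))
print('rib')
for v in range(156,172,2): print(v,[tuple(atd('side',(u,v),d[v,u]).round(3)) for u in (264,268,272,276)])
E
```

```text
0.1445 [270.4129 136.4523] [299.5969 184.1454]
0.1635 [270.5027 131.3725] [300.1583 182.7981]
0.2145 [270.7485 117.3599] [301.7462 178.9853]
112 [ 0.586 -0.124  0.258] [ 0.533 -0.099  0.284] [ 0.5   -0.108  0.286] 14
114 [ 0.587 -0.128  0.249] [ 0.531 -0.092  0.281] [ 0.501 -0.112  0.277] 14
116 [ 0.553 -0.073  0.28 ] [ 0.525 -0.093  0.276] [ 0.5   -0.107  0.273] 12
118 [ 0.555 -0.078  0.27 ] [ 0.527 -0.1    0.265] [ 0.502 -0.115  0.262] 12
120 [ 0.557 -0.082  0.261] [ 0.527 -0.102  0.257] [ 0.502 -0.117  0.254] 12
122 [ 0.557 -0.082  0.254] [ 0.526 -0.099  0.252] [ 0.502 -0.118  0.247] 12
124 [ 0.557 -0.083  0.247] [ 0.537 -0.095  0.245] [ 0.523 -0.107  0.241] 8
126 [ 0.582 -0.166  0.185] [ 0.571 -0.17   0.186] [ 0.563 -0.167  0.189] 4
128 [ 0.584 -0.17   0.175] [ 0.568 -0.162  0.184] [ 0.564 -0.168  0.181] 4
130 [ 0.574 -0.162  0.175] [ 0.569 -0.166  0.173] [ 0.569 -0.166  0.173] 2
rib
156 [(np.float64(0.629), np.float64(-0.253), np.float64(-0.001)), (np.float64(0.614), np.float64(-0.252), np.float64(0.005)), (np.float64(0.602), np.float64(-0.26), np.float64(0.002)), (np.float64(0.
[... 1055 characters left out ...]
at64(-0.16), np.float64(0.032)), (np.float64(0.581), np.float64(-0.167), np.float64(0.03)), (np.float64(0.569), np.float64(-0.173), np.float64(0.029)), (np.float64(0.558), np.float64(-0.181), np.float64(0.027))]
168 [(np.float64(0.592), np.float64(-0.159), np.float64(0.024)), (np.float64(0.581), np.float64(-0.167), np.float64(0.022)), (np.float64(0.567), np.float64(-0.169), np.float64(0.024)), (np.float64(0.558), np.float64(-0.181), np.float64(0.019))]
170 [(np.float64(0.588), np.float64(-0.148), np.float64(0.025)), (np.float64(0.58), np.float64(-0.166), np.float64(0.014)), (np.float64(0.567), np.float64(-0.167), np.float64(0.017)), (np.float64(0.554), np.float64(-0.171), np.float64(0.018))]
```

The cover hasn't moved. At a reported z of 0.1445 the finger tips show at side (271,130), which is z≈0.168. So the real tips are about 24 mm above the reported TCP, and I closed over the rib. I go down again with the fingers open, feeling for the plate.

```bash
python3 -m handwheel '[[0.05,0,0,0,0,0,0],[0.05,0,0,0.04,0,0,0],[0.05,0,0,0.05,0,0,0],[0.05,0,0,0.03,0,0,0],[0.05,0,0,0.007,0,0,0],[0.05,0,0,0.005,0,0,0],[0.05,0,0,0,0,0,0]]' 30; python3 rel.py .5764 -.1715 .024 32.2;python3 -m handwheel '[[0.05,0,0,0.004,0,0,0],[0.05,0,0,0.004,0,0,0],[0.05,0,0,0,0,0,0]]'; python3 rel.py .5764 -.1715 .0 32.2
```

```text
time: 5.22
position: [0.5769, -0.1717, 0.0128]
tool_rot: [3.018, 0.87, 0.002]
ft_force: [0.6, -1.2, -0.3]
grip_width: 0.564
grip_force: 0.0
t 5.22 pos mm [ 576.85 -171.72   12.79] F [ 0.57 -1.25 -0.26] M [ 0.02 -0.    0.01] grip 49.0377015611621 0.0
shift mm [ -0.25  -0.42 -11.21] turn deg [ 0.08 -0.06 -0.02] q [ 0.58  0.4  -0.41  1.76  0.18  1.02 -0.9 ]
time: 5.6
position: [0.5757, -0.1715, 0.0035]
tool_rot: [-3.018, -0.871, 0.001]
ft_force: [0.5, -0.7, -0.1]
grip_width: 0.572
grip_force: 0.0
t 5.6 pos mm [ 575.73 -171.53    3.54] F [ 0.46 -0.65 -0.15] M [ 0.02 -0.04  0.02] grip 49.72748439669175 0.0
shift mm [0.59 0.33 3.54] turn deg [-0.01  0.02 -0.02] q [ 0.58  0.41 -0.41  1.77  0.19  1.   -0.91]
```

No contact at a reported 3.5 mm, although the plate's top is at 19 mm, so the offset is real. I go a little lower and close.

```bash
python3 -m handwheel '[[0.05,0,0,0.003,0,0,0],[0.05,0,0,0,0,0,0],[0,0,0,0,0,0,0],[0,0,0,0,0,0,0],[0,0,0,0,0,0,0],[0,0,0,0,0,0,0],[0,0,0,0,0,0,0],[0,0,0,0,0,0,0]]' 30; python3 rel.py .5764 -.1715 .0 32.2
```

```text
time: 6.6
position: [0.5762, -0.1719, 0.0008]
tool_rot: [3.018, 0.87, 0.0]
ft_force: [1.0, -0.7, -0.5]
grip_width: 0.139
grip_force: 30.0
t 6.6 pos mm [ 576.18 -171.88    0.82] F [ 1.   -0.73 -0.49] M [-0.23 -0.21  0.03] grip 12.089483419365497 29.99869555234909
shift mm [ 0.39 -0.21  0.82] turn deg [ 0.04 -0.   -0.03] q [ 0.58  0.42 -0.41  1.77  0.19  1.   -0.91]
```

Gripped at 12.1 mm and 30 N. I lift, carry the cover over the opening and turn it.

```bash
python3 -m handwheel '[[0,0,0,-0.02,0,0,0],[0,0,0,-0.05,0,0,0],[0,0,0,-0.05,0,0,0],[0,0.02175,-0.0383,0,0,0,0],[0,0.02175,-0.0383,0,0,0,0],[0,0.02175,-0.0383,0,0,0,0],[0,0.02175,-0.0383,0,0,0,0],[0,0.02175,-0.0383,0,0,0,0],[0,0.02175,-0.0383,0,0,0,0],[0,0.02175,-0.0383,0,0,0,0],[0,0.02175,-0.0383,0,0,0,0]]'
python3 -m handwheel '[[0,0,0,0,0,0,-10],[0,0,0,0,0,0,-10],[0,0,0,0,0,0,-10],[0,0,0,0,0,0,-10],[0,0,0,0,0,0,-10],[0,0,0,0,0,0,-10],[0,0,0,0,0,0,-10],[0,0,0,0,0,0,-10],[0,0,0,0,0,0,-10],[0,0,0,0,0,0,-10],[0,0,0,0,0,0,-10],[0,0,0,0,0,0,-10]]' 
python3 -m handwheel '[[0,0,0,0,0,0,-10],[0,0,0,0,0,0,-1.1],[0,0,0,0,0,0,0],[0,0,0,0,0,0,0]]'; python3 rel.py .56 .1804 .07 163.3
```

```text
time: 7.98
position: [0.5597, 0.182, 0.1219]
tool_rot: [3.018, 0.871, 0.001]
ft_force: [0.6, 0.4, -1.8]
grip_width: 0.135
grip_force: 30.0
time: 9.48
position: [0.5599, 0.1803, 0.1217]
tool_rot: [0.746, 3.051, -0.001]
ft_force: [-0.5, 0.3, -2.1]
grip_width: 0.134
grip_force: 30.0
time: 9.98
position: [0.5601, 0.1804, 0.1209]
tool_rot: [0.459, 3.108, -0.001]
ft_force: [-0.4, 0.4, -2.2]
grip_width: 0.134
grip_force: 30.0
t 9.97 pos mm [560.07 180.44 120.95] F [-0.38  0.43 -2.18] M [ 0.08 -0.1  -0.05] grip 11.642431987840187 29.99780774116516
shift mm [ 0.07 -0.04 50.95] turn deg [-0.02  0.02 -0.11] q [ 0.45  0.4  -1.    1.68  0.36  1.26  0.65]
```

```bash
python3 -m handwheel '[[0,0,0,0.02,0,0,0],[0,0,0,0.025,0,0,0],[0,0,0,0.006,0,0,0],[0,0,0,0,0,0,0],[0,0,0,0,0,0,0]]'; python3 - <<'E'
from h import *
a,_=grab('side','s3.png');b,_=grab('top','t3.png')
def c(i,x,y):return cv2.resize(i[y:y+60,x:x+64],None,fx=6.2,fy=6.2,interpolation=cv2.INTER_CUBIC)
cv2.imwrite('pics/c3.png',np.clip(np.hstack([c(a,200,180),c(b,167,175)])*1.8,0,255).astype('uint8'))
E
python3 rel.py .56 .1804 .07 163.3
```

```text
time: 10.6
position: [0.5607, 0.1809, 0.0704]
tool_rot: [0.457, 3.107, 0.001]
ft_force: [0.5, -0.4, -1.8]
grip_width: 0.135
grip_force: 30.0
t 10.7 pos mm [560.7  180.77  70.56] F [-0.43 -0.42 -2.67] M [ 0.09 -0.12 -0.01] grip 11.921365252757543 29.997754991054535
shift mm [ 0.57 -0.55  0.56] turn deg [ 0.04  0.08 -0.02] q [ 0.43  0.46 -0.97  1.73  0.41  1.17  0.62]
```

View pics/c3.png

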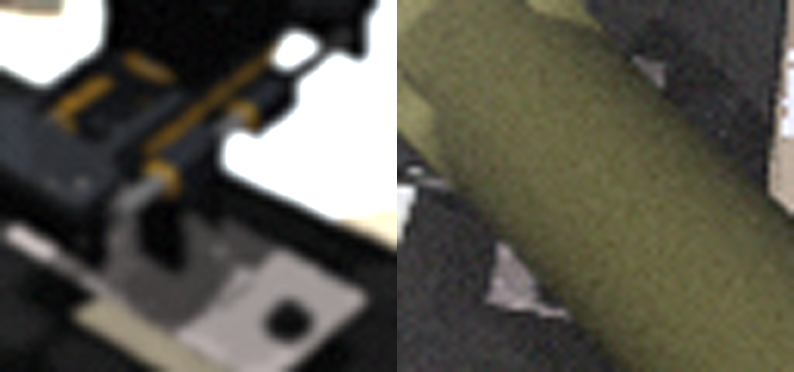

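The side view shows the cover above the opening, one rivet at side (246.3,231.6). The arm hides most of the top view. I check the cover's offset along its length.

```bash
python3 - <<'E'
from h import *
np.set_printoptions(precision=4,suppress=True)
d=np.load('pics/s3.png.npy')
ctrl.get_image('side')
def pr(n,X):
    c=ctrl.camera_info(n);return cv2.projectPoints(np.array([X],float),cv2.Rodrigues(np.array(c['R']))[0],np.array(c['t']),np.array(c['intrinsics']),np.array(c['D'],float))[0].ravel()
a=np.radians(-16.7);ex=np.array([np.cos(a),np.sin(a)]);ey=np.array([-ex[1],ex[0]])
C=np.array([.5606,.1808])
im=cv2.imread('pics/s3.png').astype(int).sum(2)
w=im[222:241,238:256];m=(w<200)
n,l,st,ce=cv2.connectedComponentsWithStats(m.astype('uint8'));k=l[9,8];print('blob',ce[k]+[238,222],st[k])
for zz in(.0915,.0935,.0955):
  X=atz('side',ce[k]+[238,222],zz)[:2];print(zz,X,'rel cover axes',(X-C)@ex,(X-C)@ey)
# plate height, from depth
P=[atd('side',(u,v),d[v,u]) for u in range(230,258) for v in range(222,242) if im[v,u]>250]
P=np.array(P);P=P[(P[:,2]>.07)&(P[:,2]<.11)];print(len(P),P.mean(0),np.percentile(P[:,2],[10,50,90]))
# extremes in plate coords
q=(P[:,:2]-C);print(np.percentile(q@ex,[1,99]),np.percentile(q@ey,[1,99]))
A=np.c_[P[:,:2]-P[:,:2].mean(0),np.ones(len(P))];print('plane slope',np.linalg.lstsq(A,P[:,2],rcond=None)[0])
# corners of plate predicted
for sx,sy in((-75,35),(-75,-35),(75,35)):
  X=C+ex*sx/1e3+ey*sy/1e3;print(sx,sy,pr('side',(*X,.0885)),pr('top',(*X,.0885)))
E
```

```text
blob [246.1538 231.5962] [ 4  6  9  8 52]
0.0915 [0.5008 0.198 ] rel cover axes -0.062275329645438866 -0.0006953492322411455
0.0935 [0.4999 0.1999] rel cover axes -0.06360362358320869 0.0008393872633958746
0.0955 [0.4991 0.2017] rel cover axes -0.06493191752097847 0.0023741237590327886
194 [0.5122 0.1986 0.0879] [0.0855 0.0877 0.0906]
[-0.0747 -0.0306] [-0.0332  0.0326]
plane slope [-0.0024  0.0014  0.0879]
-75 35 [241.0816 242.1294] [181.1215 223.4289]
-75 -35 [258.0729 227.4831] [201.2958 227.1701]
75 35 [199.3917 217.2611] [190.4642 180.8938]
```

The cover is within about 1 mm of the target: the rivet is at (-63.6, +0.8) mm and the hole at (-62.4, -0.1) mm in the same camera. I nudge it along its length and descend with feel.

```bash
python3 -m handwheel '[[0,-0.0007,0.0002,0.01,0,0,0],[0,0,0,0.006,0,0,0],[0,0,0,0.003,0,0,0],[0,0,0,0,0,0,0]]'; python3 rel.py .5605 .1803 .035 163.3;  python3 -m handwheel '[[0,0,0,0.002,0,0,0],[0,0,0,0.002,0,0,0],[0,0,0,0,0,0,0]]';python3 rel.py .5605 .1803 .035 163.3
```

```text
time: 11.25
position: [0.5606, 0.1804, 0.0503]
tool_rot: [-0.457, -3.108, 0.0]
ft_force: [0.1, -0.1, -1.5]
grip_width: 0.136
grip_force: 30.0
t 11.25 pos mm [560.57 180.4   50.31] F [ 0.11 -0.08 -1.51] M [ 0.06 -0.17 -0.  ] grip 11.857013956331802 29.99781310558319
shift mm [ 0.03 -0.11 15.31] turn deg [-0.02 -0.04 -0.02] q [ 0.41  0.48 -0.96  1.75  0.43  1.14  0.61]
time: 11.62
position: [0.5607, 0.1804, 0.0466]
tool_rot: [-0.457, -3.108, 0.0]
ft_force: [0.1, -0.4, -3.1]
grip_width: 0.136
grip_force: 30.0
t 11.62 pos mm [560.74 180.39  46.6 ] F [ 0.14 -0.41 -3.11] M [ 0.07 -0.16  0.04] grip 11.83096028669343 29.997815787792206
shift mm [ 0.2  -0.15 11.6 ] turn deg [-0.01 -0.01 -0.02] q [ 0.41  0.48 -0.95  1.75  0.43  1.14  0.6 ]
```

No contact with the tips about 4 mm below the face. I carry on.

```bash
for i in 1; do python3 -m handwheel '[[0,0,0,0.002,0,0,0],[0,0,0,0.001,0,0,0],[0,0,0,0,0,0,0]]'; python3 -m handwheel '[[0,0,0,0.002,0,0,0],[0,0,0,0,0,0,0]]'; python3 -m handwheel '[[0,0,0,0.002,0,0,0],[0,0,0,0,0,0,0]]'; done; python3 rel.py .5605 .1803 .035 163.3
```

```text
time: 12.0
position: [0.5608, 0.1804, 0.0436]
tool_rot: [-0.457, -3.108, 0.0]
ft_force: [-0.0, 0.3, -1.6]
grip_width: 0.137
grip_force: 30.0
time: 12.25
position: [0.5607, 0.1804, 0.0415]
tool_rot: [-0.457, -3.108, 0.0]
ft_force: [-0.1, -0.1, -2.1]
grip_width: 0.137
grip_force: 30.0
time: 12.5
position: [0.5607, 0.1804, 0.0395]
tool_rot: [-0.457, -3.108, 0.0]
ft_force: [-0.1, 0.2, -2.1]
grip_width: 0.134
grip_force: 30.0
t 12.5 pos mm [560.66 180.39  39.53] F [-0.12  0.16 -2.15] M [ 0.13 -0.15  0.03] grip 11.657986413366652 29.99779611825943
shift mm [ 0.13 -0.13  4.53] turn deg [-0.01 -0.02 -0.02] q [ 0.41  0.49 -0.95  1.76  0.44  1.12  0.6 ]
```

Tips are inside the holes with no contact. I take the last millimetres in steps.

```bash
python3 -m handwheel '[[0,0,0,0.0015,0,0,0],[0,0,0,0,0,0,0]]'; python3 -m handwheel '[[0,0,0,0.001,0,0,0],[0,0,0,0,0,0,0]]'; python3 -m handwheel '[[0,0,0,0.001,0,0,0],[0,0,0,0,0,0,0]]'; python3 -m handwheel '[[0,0,0,0.0005,0,0,0],[0,0,0,0,0,0,0]]';python3 rel.py .5605 .1803 .035 163.3
```

```text
time: 12.75
position: [0.5607, 0.1804, 0.0381]
tool_rot: [-0.457, -3.108, 0.0]
ft_force: [-0.4, -0.9, -2.2]
grip_width: 0.136
grip_force: 30.0
time: 13.0
position: [0.5608, 0.1804, 0.0371]
tool_rot: [-0.457, -3.108, 0.0]
ft_force: [-0.1, -0.2, -2.4]
grip_width: 0.135
grip_force: 30.0
time: 13.25
position: [0.5608, 0.1804, 0.0361]
tool_rot: [-0.457, -3.108, 0.0]
ft_force: [0.1, 0.7, -2.3]
grip_width: 0.132
grip_force: 30.0
time: 13.5
position: [0.5608, 0.1804, 0.0357]
tool_rot: [-0.457, -3.108, 0.0]
ft_force: [-0.6, 0.5, -2.1]
grip_width: 0.134
grip_force: 30.0
t 13.5 pos mm [560.8  180.43  35.68] F [-0.58  0.54 -2.13] M [ 0.08 -0.13  0.03] grip 11.670895290142047 29.997698664665222
shift mm [ 0.25 -0.21  0.68] turn deg [-0.01 -0.   -0.02] q [ 0.4   0.5  -0.94  1.76  0.44  1.12  0.6 ]
```

```bash
for i in 1; do python3 -m handwheel '[[0,0,0,0.0005,0,0,0],[0,0,0,0,0,0,0]]'; python3 -m handwheel '[[0,0,0,0.0005,0,0,0],[0,0,0,0,0,0,0]]'; python3 -m handwheel '[[0,0,0,0.0005,0,0,0],[0,0,0,0,0,0,0]]';done |grep -E 'posi|ft_'
```

```text
position: [0.5608, 0.1804, 0.0352]
ft_force: [-0.7, 0.8, -2.4]
position: [0.5609, 0.1805, 0.0348]
ft_force: [-0.8, 0.5, -1.6]
position: [0.5609, 0.1805, 0.0345]
ft_force: [-0.4, -1.4, 1.2]
```

Contact at a reported 0.0345, where seating was expected (0.035). I press a touch more to confirm.

```bash
for i in 1; do python3 -m handwheel '[[0,0,0,0.0005,0,0,0],[0,0,0,0,0,0,0]]'; python3 -m handwheel '[[0,0,0,0.0005,0,0,0],[0,0,0,0,0,0,0]]'; done |grep -E 'posi|ft_'; python3 rel.py .5605 .1803 .035 163.3
```

```text
position: [0.5609, 0.1805, 0.0341]
ft_force: [-2.7, -0.7, 3.9]
position: [0.5609, 0.1805, 0.0338]
ft_force: [-3.4, -1.1, 5.7]
t 14.75 pos mm [560.92 180.47  33.85] F [-3.41 -1.07  5.73] M [-0.26  0.47 -0.02] grip 11.658620208319963 30.00124454498291
shift mm [ 0.35 -0.28 -1.15] turn deg [-0.02  0.02 -0.02] q [ 0.4   0.5  -0.94  1.76  0.45  1.11  0.59]
```

```bash
python3 -m handwheel '[[0.04,0,0,0,0,0,0],[0.04,0,0,0,0,0,0],[0.04,0,0,0,0,0,0],[0.04,0,0,-0.02,0,0,0],[0.04,0,0,-0.05,0,0,0],[0,0,0,-0.0,0,0,0]]'; python3 -m handwheel '[[0,0.06,0,0,0,0,0],[0,0.06,0,0,0,0,0],[0,0.06,0,-0.06,0,0,0],[0,0,0,-0.0,0,0,0],[0,0,0,0,0,0,0]]'; python3 - <<'E'
from h import *
a,_=grab('side','s4.png');b,_=grab('top','t4.png')
def c(i,x,y):return cv2.resize(i[y:y+60,x:x+64],None,fx=6.2,fy=6.2,interpolation=cv2.INTER_CUBIC)
cv2.imwrite('pics/c4.png',np.clip(np.hstack([c(a,198,202),c(b,167,175)])*1.8,0,255).astype('uint8'))
E
```

```text
time: 15.5
position: [0.5639, 0.1824, 0.1086]
tool_rot: [0.455, 3.1, 0.005]
ft_force: [1.0, 0.3, 0.6]
grip_width: 0.411
grip_force: 0.0
time: 16.12
position: [0.4043, 0.2267, 0.1478]
tool_rot: [0.458, 3.105, -0.003]
ft_force: [-0.8, 0.2, 0.1]
grip_width: 0.008
grip_force: 0.0
```

View pics/c4.png

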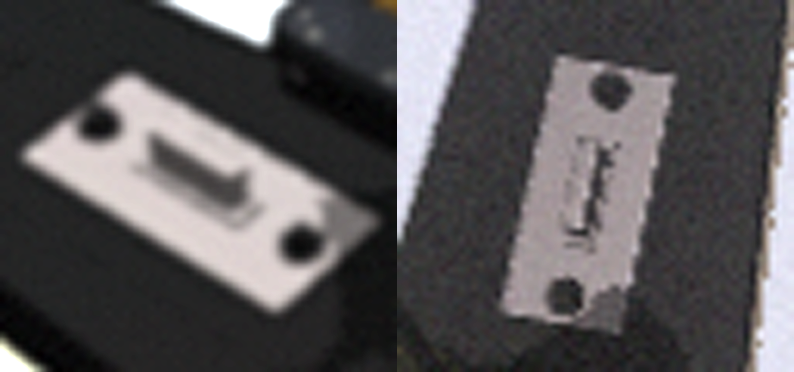

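The cover lies over the opening with no visible gap: rivets at crop side (97,123) and (301,242), top (612,90) and (566,296). I check its height and tilt against the face.

```bash
python3 - <<'E'
from h import *
np.set_printoptions(precision=4,suppress=True)
ctrl.get_image('side')
f=lambda x0,y0,x,y:(x0+(x+.5)/6.2-.5,y0+(y+.5)/6.2-.5)
S=[f(198,202,97,123),f(198,202,301,242)];T=[f(167,175,215,90),f(167,175,169,296)]
r=[tri(a,b) for a,b in zip(S,T)]
for x in r:print(x)
C=(r[0][0]+r[1][0])[:2]/2;v=(r[0][0]-r[1][0])[:2];print(C,np.linalg.norm(v),np.degrees(np.arctan2(v[1],v[0])))
ex=v/np.linalg.norm(v);ey=np.array([-ex[1],ex[0]])
for n,F in(('top','t4'),('side','s4')):
  d=np.load(f'pics/{F}.png.npy');u0,v0=(167,165) if n=='top' else (190,195)
  P=np.array([atd(n,(u,w),d[w,u]) for w in range(v0,v0+75) for u in range(u0,u0+75) if d[w,u]>0])
  q=P[:,:2]-C;x,y=q@ex,q@ey
  for nm,m in(('plate+x',(x>.03)&(x<.047)&(abs(y)<.028)),('plate-x',(x<-.03)&(x>-.047)&(abs(y)<.028)),('plate+y',(abs(x)<.05)&(y>.018)&(y<.03)),('plate-y',(abs(x)<.05)&(y<-.018)&(y>-.03)),('face+y',(abs(x)<.06)&(y>.045)&(y<.06)),('face-y',(abs(x)<.06)&(y<-.045)&(y>-.06)),('face+x',(x>.085)&(x<.1)&(abs(y)<.03)),('face-x',(x<-.085)&(x>-.1)&(abs(y)<.03))):
    z=P[m,2];z=z[(z>.03)&(z<.07)];print(n,nm,len(z),z.mean().round(4) if len(z) else 0)
E
python3 rel.py .6175 .1632 .06 163.3
```

```text
(array([0.6174, 0.1621, 0.055 ]), [np.float64(7.940246662459845e-05), np.float64(7.940246662456525e-05)])
(array([0.5023, 0.1972, 0.0564]), [np.float64(0.0005229018908609759), np.float64(0.0005229018908610094)])
[0.5599 0.1797] 0.1203465944915896 -16.964383024471406
t 16.27 pos mm [403.57 227.09 146.39] F [-0.19 -0.05 -1.23] M [ 0.13 -0.19  0.03] grip 0.5431792384834891 0.0
shift mm [-223.62    0.56   85.49] turn deg [ 0.06 -0.23 -0.1 ] q [ 0.66 -0.02 -1.19  1.93 -0.03  1.23  0.76]Traceback (most recent call last):
  File "<stdin>", line 12, in <module>
  File "h.py", line 14, in atd
    o,d=ray(n,uv); return o+d*dep
        ~~~^^^^^^
  File "h.py", line 8, in ray
    c=ctrl.camera_info(n);K=np.array(c['intrinsics']);R=np.array(c['R']);t=np.array(c['t'])
ValueError: time passes only in moves, steps and waits
```

```bash
sed -i 's/^def grab/CI={n:ctrl.camera_info(n) for n in ("side","top")}\ndef grab/; s/c=ctrl.camera_info(n);K/c=CI[n];K/' h.py; python3 - <<'E'
from h import *
np.set_printoptions(precision=4,suppress=True)
C=np.array([.5599,.1797]);a=np.radians(-16.9);ex=np.array([np.cos(a),np.sin(a)]);ey=np.array([-ex[1],ex[0]])
for n,F in(('top','t4'),('side','s4')):
  d=np.load(f'pics/{F}.png.npy');u0,v0=(167,165) if n=='top' else (190,195)
  P=np.array([atd(n,(u,w),d[w,u]) for w in range(v0,v0+75) for u in range(u0,u0+75) if d[w,u]>0])
  q=P[:,:2]-C;x,y=q@ex,q@ey
  for nm,m in(('plate+x',(x>.03)&(x<.047)&(abs(y)<.028)),('plate-x',(x<-.03)&(x>-.047)&(abs(y)<.028)),('plate+y',(abs(x)<.05)&(y>.018)&(y<.03)),('plate-y',(abs(x)<.05)&(y<-.018)&(y>-.03)),('face+y',(abs(x)<.06)&(y>.045)&(y<.06)),('face-y',(abs(x)<.06)&(y<-.045)&(y>-.06)),('face+x',(x>.085)&(x<.1)&(abs(y)<.03)),('face-x',(x<-.085)&(x>-.1)&(abs(y)<.03))):
    z=P[m,2];z=z[(z>.03)&(z<.07)];print(n,nm,len(z),z.mean().round(4) if len(z) else 0)
E
```

```text
top plate+x 73 0.0523
top plate-x 78 0.0527
top plate+y 95 0.0522
top plate-y 92 0.0529
top face+y 137 0.0493
top face-y 142 0.0493
top face+x 69 0.0494
top face-x 75 0.0495
side plate+x 65 0.052
side plate-x 93 0.0524
side plate+y 110 0.0522
side plate-y 74 0.0524
side face+y 181 0.049
side face-y 161 0.0493
side face+x 80 0.0488
side face-x 97 0.0496
```

The plate's top is 3.1 mm above the face at all sides, so the cover is fully home. Now the pins, starting with the nearer one.

```bash
python3 -m handwheel '[[0,-0.05,0,0.0,0,0,0],[0,-0.05,0,0.04,0,0,0],[0,-0.0033,0.0002,0.035,0,0,0],[0,0,0,0.008,0,0,0],[0,0,0,0,0,0,0],[0,0,0,0,0,0,0]]' 40; python3 rel.py .5026 .1976 .043 163.2
```

```text
time: 17.02
position: [0.502, 0.1994, 0.0668]
tool_rot: [0.455, 3.106, 0.001]
ft_force: [0.9, -0.6, -0.4]
grip_width: 0.005
grip_force: 0.0
t 17.02 pos mm [501.95 199.36  66.79] F [ 0.87 -0.63 -0.4 ] M [ 0.11 -0.17 -0.01] grip 0.41504383773244496 0.0
shift mm [-1.08 -1.52 23.79] turn deg [0.05 0.12 0.13] q [ 0.52  0.39 -1.11  1.85  0.39  1.14  0.55]
```

```bash
python3 -m handwheel '[[0,-0.0011,-0.0015,0.01,0,0,0],[0,0,0,0.008,0,0,0],[0,0,0,0.003,0,0,0],[0,0,0,0,0,0,0],[0,0,0,0,0,0,0]]' ; python3 rel.py .5026 .1976 .04 163.2;for i in 1; do python3 -m handwheel '[[0,0,0,0.0015,0,0,0],[0,0,0,0,0,0,0]]'; python3 -m handwheel '[[0,0,0,0.0015,0,0,0],[0,0,0,0,0,0,0]]'; done |grep -E 'posi|ft_'
```

```text
time: 17.65
position: [0.5022, 0.1969, 0.0445]
tool_rot: [0.457, 3.108, 0.0]
ft_force: [-0.5, 0.3, 0.0]
grip_width: 0.007
grip_force: 0.0
t 17.65 pos mm [502.16 196.93  44.53] F [-0.51  0.33  0.05] M [ 0.06 -0.18 -0.  ] grip 0.5804625240192003 0.0
shift mm [-0.23  0.77  4.53] turn deg [0.01 0.01 0.09] q [ 0.5   0.42 -1.09  1.87  0.42  1.1   0.53]
position: [0.502, 0.1968, 0.0428]
ft_force: [0.1, -0.0, 0.1]
position: [0.502, 0.1967, 0.0412]
ft_force: [0.1, 0.6, 0.9]
```

```bash
for i in 1; do python3 -m handwheel '[[0,0,0.0007,0.001,0,0,0],[0,0,0,0,0,0,0]]'; python3 -m handwheel '[[0,0,0,0.001,0,0,0],[0,0,0,0,0,0,0]]';python3 -m handwheel '[[0,0,0,0.001,0,0,0],[0,0,0,0,0,0,0]]'; done |grep -E 'posi|ft_'
```

```text
position: [0.5022, 0.1975, 0.0403]
ft_force: [-0.9, 0.4, -0.3]
position: [0.5022, 0.1974, 0.0393]
ft_force: [0.0, 0.2, 0.3]
position: [0.5021, 0.1974, 0.0383]
ft_force: [-0.1, -0.4, 0.2]
```

```bash
for i in 1; do python3 -m handwheel '[[0,0,0,0.001,0,0,0],[0,0,0,0,0,0,0]]'; python3 -m handwheel '[[0,0,0,0.001,0,0,0],[0,0,0,0,0,0,0]]';python3 -m handwheel '[[0,0,0,0.001,0,0,0],[0,0,0,0,0,0,0]]'; done |grep -E 'posi|ft_'
```

```text
position: [0.5022, 0.1974, 0.0373]
ft_force: [-0.4, 0.5, -0.6]
position: [0.5023, 0.1975, 0.0364]
ft_force: [0.3, -0.7, 0.4]
position: [0.5023, 0.1975, 0.0359]
ft_force: [-1.3, -0.6, 5.1]
```

Contact at a reported 0.0362. Flush should be near 0.028, less the give of the face.

```bash
for i in 1; do python3 -m handwheel '[[0,0,0,0.001,0,0,0],[0,0,0,0,0,0,0]]'; python3 -m handwheel '[[0,0,0,0.001,0,0,0],[0,0,0,0,0,0,0]]';python3 -m handwheel '[[0,0,0,0.001,0,0,0],[0,0,0,0,0,0,0]]'; done |grep -E 'posi|ft_'
```

```text
position: [0.5023, 0.1974, 0.0353]
ft_force: [-2.4, -1.5, 8.4]
position: [0.5024, 0.1975, 0.0346]
ft_force: [-3.6, -1.8, 10.9]
position: [0.5024, 0.1975, 0.0337]
ft_force: [-3.9, -2.7, 11.6]
```

The pin is sliding at about 12 N. I go on.

```bash
for i in 1; do python3 -m handwheel '[[0,0,0,0.001,0,0,0],[0,0,0,0.001,0,0,0],[0,0,0,0,0,0,0]]'; python3 -m handwheel '[[0,0,0,0.001,0,0,0],[0,0,0,0,0,0,0]]'; python3 -m handwheel '[[0,0,0,0.001,0,0,0],[0,0,0,0,0,0,0]]'; done |grep -E 'posi|ft_'
```

```text
position: [0.5024, 0.1975, 0.0316]
ft_force: [-2.8, -2.4, 11.2]
position: [0.5024, 0.1974, 0.0306]
ft_force: [-2.6, -1.7, 12.1]
position: [0.5024, 0.1975, 0.0296]
ft_force: [-3.5, -2.2, 11.1]
```

```bash
for i in 1; do python3 -m handwheel '[[0,0,0,0.001,0,0,0],[0,0,0,0,0,0,0]]'; python3 -m handwheel '[[0,0,0,0.001,0,0,0],[0,0,0,0,0,0,0]]';python3 -m handwheel '[[0,0,0,0.0007,0,0,0],[0,0,0,0,0,0,0]]'; done |grep -E 'posi|ft_'
```

```text
position: [0.5024, 0.1975, 0.0286]
ft_force: [-3.9, -1.9, 11.4]
position: [0.5023, 0.1975, 0.0276]
ft_force: [-4.3, -1.8, 11.9]
position: [0.5024, 0.1975, 0.0271]
ft_force: [-3.9, -2.6, 12.6]
```

```bash
for i in 1; do python3 -m handwheel '[[0,0,0,0.0005,0,0,0],[0,0,0,0,0,0,0]]'; python3 -m handwheel '[[0,0,0,0.0005,0,0,0],[0,0,0,0,0,0,0]]'; done |grep -E 'posi|ft_'
```

```text
position: [0.5024, 0.1975, 0.0268]
ft_force: [-4.7, -2.4, 14.2]
position: [0.5024, 0.1974, 0.0266]
ft_force: [-5.5, -3.2, 17.8]
```

The force rose past the 12 N slide to 17.8 N, so the pin is at its stop. I move to the other pin.

```bash
python3 -m handwheel '[[0,0,0,-0.025,0,0,0],[0,0,0,-0.045,0,0,0],[0,-0.04,0,0,0,0,0],[0,-0.04,0,0,0,0,0],[0,-0.04,0,0,0,0,0],[0,0,0,0.03,0,0,0],[0,0,0,0,0,0,0],[0,0,0,0,0,0,0]]'; python3 rel.py .6175 .1628 .04 163.2
```

```text
time: 23.52
position: [0.6169, 0.1636, 0.0653]
tool_rot: [0.455, 3.108, 0.001]
ft_force: [0.4, 0.2, -0.0]
grip_width: 0.002
grip_force: 0.0
t 23.52 pos mm [616.91 163.62  65.31] F [ 0.42  0.16 -0.04] M [ 0.11 -0.06  0.03] grip 0.16770232180692984 0.0
shift mm [-0.8  -0.62 25.31] turn deg [0.02 0.01 0.14] q [ 0.44  0.59 -1.    1.61  0.52  1.23  0.62]
```

```bash
for i in 1; do python3 -m handwheel '[[0,-0.0005,-0.0005,0.015,0,0,0],[0,0,0,0.008,0,0,0],[0,0,0,0.003,0,0,0],[0,0,0,0,0,0,0],[0,0,0,0,0,0,0]]'; python3 -m handwheel '[[0,0,0,0.001,0,0,0],[0,0,0,0,0,0,0]]'; python3 -m handwheel '[[0,0,0,0.001,0,0,0],[0,0,0,0,0,0,0]]'; python3 -m handwheel '[[0,0,0,0.001,0,0,0],[0,0,0,0,0,0,0]]'; done |grep -E 'posi|ft_'
```

```text
position: [0.6177, 0.1624, 0.039]
ft_force: [-0.0, -0.2, -0.3]
position: [0.6175, 0.1623, 0.0377]
ft_force: [-0.8, -0.8, 0.3]
position: [0.6175, 0.1622, 0.0366]
ft_force: [-0.2, 0.5, -0.1]
position: [0.6175, 0.1623, 0.0361]
ft_force: [-1.1, -1.2, 3.6]
```

Contact again at 0.0362. I go on as before.

```bash
for i in 1; do python3 -m handwheel '[[0,0,0,0.001,0,0,0],[0,0,0,0.001,0,0,0],[0,0,0,0,0,0,0]]'; python3 -m handwheel '[[0,0,0,0.001,0,0,0],[0,0,0,0.001,0,0,0],[0,0,0,0,0,0,0]]'; python3 -m handwheel '[[0,0,0,0.001,0,0,0],[0,0,0,0.001,0,0,0],[0,0,0,0,0,0,0]]'; done |grep -E 'posi|ft_'
```

```text
position: [0.6176, 0.1623, 0.0352]
ft_force: [-3.6, -2.5, 10.3]
position: [0.6176, 0.1623, 0.0333]
ft_force: [-3.3, -2.1, 11.1]
position: [0.6176, 0.1623, 0.0313]
ft_force: [-4.0, -1.6, 11.5]
```

```bash
for i in 1; do python3 -m handwheel '[[0,0,0,0.001,0,0,0],[0,0,0,0.001,0,0,0],[0,0,0,0,0,0,0]]'; python3 -m handwheel '[[0,0,0,0.001,0,0,0],[0,0,0,0,0,0,0]]'; python3 -m handwheel '[[0,0,0,0.0007,0,0,0],[0,0,0,0,0,0,0]]'; done |grep -E 'posi|ft_'
```

```text
position: [0.6176, 0.1623, 0.0293]
ft_force: [-3.7, -2.9, 12.3]
position: [0.6176, 0.1623, 0.0283]
ft_force: [-4.2, -2.2, 11.7]
position: [0.6176, 0.1623, 0.0277]
ft_force: [-4.2, -1.8, 11.7]
```

```bash
for i in 1; do python3 -m handwheel '[[0,0,0,0.0007,0,0,0],[0,0,0,0,0,0,0]]'; python3 -m handwheel '[[0,0,0,0.0005,0,0,0],[0,0,0,0,0,0,0]]'; done |grep -E 'posi|ft_'
```

```text
position: [0.6176, 0.1623, 0.0271]
ft_force: [-3.8, -1.8, 11.9]
position: [0.6176, 0.1623, 0.0269]
ft_force: [-5.1, -3.0, 14.1]
```

```bash
python3 -m handwheel '[[0,0,0,0.0005,0,0,0],[0,0,0,0,0,0,0]]' |grep -E 'posi|ft_'
python3 -m handwheel '[[0,0,0,-0.02,0,0,0],[0,0,0,-0.05,0,0,0],[0,0,0,-0.05,0,0,0],[0,0.05,0,0,0,0,0],[0,0.05,0,0,0,0,0],[0,0.05,0,0,0,0,0],[0,0.05,0,0,0,0,0],[0,0.02,0,0,0,0,0],[0,0,0,0,0,0,0],[0,0,0,0,0,0,0]]'; python3 - <<'E'
from h import *
a,d1=grab('side','s5.png');b,d2=grab('top','t5.png')
def c(i,x,y):return cv2.resize(i[y:y+60,x:x+64],None,fx=6.2,fy=6.2,interpolation=cv2.INTER_CUBIC)
cv2.imwrite('pics/c5.png',np.clip(np.hstack([c(a,198,202),c(b,167,175)])*1.8,0,255).astype('uint8'))
C=np.array([.5600,.1800]);t=np.radians(-16.8);ex=np.array([np.cos(t),np.sin(t)]);ey=np.array([-ex[1],ex[0]])
for F in('t4','t5','s4','s5'):
  n='top' if F[0]=='t' else 'side'
  d=np.load(f'pics/{F}.png.npy');u0,v0=(167,165) if n=='top' else (190,195)
  P=np.array([atd(n,(u,w),d[w,u]) for w in range(v0,v0+75) for u in range(u0,u0+75) if d[w,u]>0])
  q=P[:,:2]-C;x,y=q@ex,q@ey;o=[]
  for m in(np.hypot(x-.06,y)<.006,np.hypot(x+.06,y)<.006,(x>.03)&(x<.047)&(abs(y)<.028),(x<-.03)&(x>-.047)&(abs(y)<.028)):
    z=P[m,2];z=z[(z>.03)&(z<.09)];o.append((len(z),round(float(np.mean(z)),4)))
  print(F,'pin+ pin- plate+ plate-',o)
E
```

```text
position: [0.6176, 0.1623, 0.0267]
ft_force: [-5.8, -3.9, 15.9]
time: 28.9
position: [0.4082, 0.225, 0.1447]
tool_rot: [0.458, 3.106, 0.0]
ft_force: [0.1, -0.0, 0.2]
grip_width: 0.001
grip_force: 0.0
t4 pin+ pin- plate+ plate- [(10, 0.0639), (10, 0.0607), (73, 0.0521), (76, 0.0527)]
t5 pin+ pin- plate+ plate- [(9, 0.0549), (8, 0.0568), (74, 0.0524), (81, 0.0524)]
s4 pin+ pin- plate+ plate- [(11, 0.059), (17, 0.0591), (66, 0.052), (95, 0.0524)]
s5 pin+ pin- plate+ plate- [(11, 0.0553), (11, 0.0547), (63, 0.0523), (91, 0.0523)]
```

View pics/c5.png

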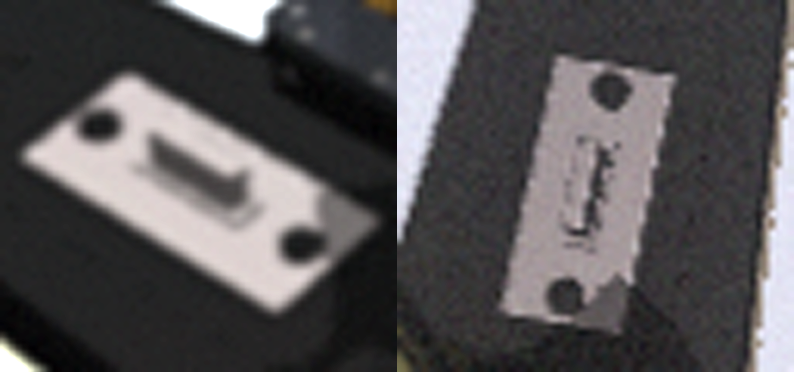

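The cover lies flat and the rivets at crop side (99,125) and (301,243) now look flat. Pin tops are at about 0.055–0.057 by depth, which is flush (0.056). I hand in.

```bash
python3 -c "
from bench import ctrl
print(ctrl.close_job())"
```

```text
the job is handed in; nothing more can be done
None
```

The cover is back in the guard's opening and fully home; both rivet pins are pushed flush, at about 18 N peak upward force on the tool, and the job is handed in at about 29 s.

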